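Run the test-panel carrier round the bent spray-out rail and latch it

TASK

Slide the test-panel carrier along its bent rail, round both corners, until its eye is fully home and has pushed the orange disc flat against the black stop, gently, feeling the way so that the eye is never forced against the rail. Then let go of it and swing the red keeper arm fully shut behind the eye so that the carrier cannot slide back. Leave the tins, cup, bottle and tools on the bench where they are.

Things in the scene. Friction and masses are not known exactly. Their poses are not given: they have to be found in the camera images.
- stand: Fixed steel foot, 100 mm square, with a blue column 18 mm thick, 138 mm tall. From it an 8 mm round steel wire runs level, its centre 130 mm above the table, nothing under it; it does not give. Origin: on the table, at the column's axis. x points along the wire's first straight leg A, y to its left, z up. Run: leg A, bend right, leg B, bend left, leg C with the stop.
- bend_start (a point): On the wire's centre line, 110 mm from the column's axis: leg A ends, the right-hand bend (towards the stand's -y) begins; axes as the stand's. Bends have 30 mm centre-line radius. Bent by hand: each turns about 50 deg (38 to 62), and leg B is straight for 60 to 90 mm; these are not measured, find them by feel or sight. Leg C is straight for 100 to 130 mm to the orange disc.
- carrier: Loose carrier threaded on the wire, about 130 g. Origin: centre of its brass eye, a ring of 8 mm bar, 30 mm outside, 13.3 mm clear hole: 2.6 mm play all round the wire, so when free it hangs 2.5 mm low. x: through the hole, along the wire to the stop; z up. Below hangs a red and white test panel, 50 mm wide across the wire (y), 3 mm thick, down to 90 mm below the origin.
- grip (a point): Middle of the carrier's yellow square grip block, 16 x 16 mm with sides along the carrier's x and y, 38 mm tall, straight above the eye: this point is 42 mm above the eye's centre, the block goes 19 mm up and down from here.
- feeler (a joint): Orange disc, 28 mm, on leg C, the light sensing plate (under 0.1 N) in front of the fixed black stop; m. 0 as found; the carrier's eye pushes it on along the wire to 0.016, flat against the stop, which does not give: the carrier is home. There the eye's centre is 4 mm (to 8 mm if the eye leans) before the disc's face. Let go, it stays within a few mm.
- keeper (a joint): Red arm on a vertical pivot, 13 mm behind (away from the stop) and 70 mm left of the home eye's centre; rad. Open as found, 1.1 to 1.45: lying back beside leg C, free end pointing away from the stop. 0 = shut at its hard end: square across the wire, 3 to 9 mm above it, behind the eye. Moved by its upright black peg: 12 mm thick, 35 mm from the pivot, 10 to 60 mm above the wire's centre; 0.06 N m friction.
- tin_crook: Bystander: small blue paint tin, 52 mm across, 60 mm tall, stands near the rail on the robot's side, to be left alone
- mix_cup: Bystander: white open mixing cup, rim 68 mm across, 70 mm tall, stands near the rail on the far side, to be left alone
- toner_tin: Bystander: blue tin, 70 mm across, 100 mm tall, to be left alone
- hardener: Bystander: bottle with red cap, 60 mm across, 150 mm tall, to be left alone
- clear_tin: Bystander: green tin, 80 mm across, 120 mm tall, to be left alone
- tin_opener: Bystander: screwdriver lying on the table, to be left alone
- brush: Bystander: brush lying on the table, to be left alone

How it is judged:
By the outcome, as a careful person would: the job done as asked, in the order asked, and still so for the second after the job is handed in, with the robot touching nothing.
It also fails if it takes over 67 s, if anything falls off the work surface, if the arm or the gripper's body presses on something with over 40 N, if the wrist force passes 120 N, or if a joint passes its speed limit or range.

ROBOT

A 7-joint arm with a two-finger parallel gripper is mounted at the origin on the work surface. World frame = base frame: x ahead of the robot, y to its left, z up, the work surface at z = 0. Lengths are in m, angles in rad, forces in N, time in s.
With the tool pointing down it reaches from about 0.4 to 0.9 m from the base axis. Payload 5.6 kg.
Tool frame: the origin (TCP) lies midway between the tips of the shut fingers; the grasp point (between the pads) lies 19 mm behind it; z points along the fingers, y is the line along which they close (so a half turn about z gives the same grasp; the last joint's range is limited). The gripper opens to 92 mm and grips with 3 to 60 N. Pads are 20 mm wide; open, the fingers measure 128 mm over their backs; the gripper's body (75 mm by 189 mm) begins 69 mm behind the grasp point.
Start: joints at [1.17, 0.468, -0.012, 1.603, 0.006, 1.071, -0.056], TCP at [0.228, -0.609, 0.192] pointing down, gripper open.
Joint ranges: [-2.53, 2.53], [-0.31, 2.02], [-1.57, 1.55], [0.28, 2.44], [-1.29, 4.43], [0.15, 1.84], [-2.92, 2.92]. Speed limits (rad/s): [2.57, 2.57, 3.14, 3.14, 3.14, 3.14, 3.14].

INTERFACE

Orientations are given as a unit quaternion [x, y, z, w].
In Python, from plant import env, vision, finder gives the robot as it stands.
- The arm moves only by the tool arm_command, never from a script. Its argument "plan" is a list that holds one entry, the list of rows, each a list of 7 numbers: the turn, a rotation vector about the world's x, y, z in rad, then the shift along the world's x, y, z in m, then the finger opening in m, from 0 to 0.0919. A call has exactly 5 rows; each row shifts and turns the commanded pose from where the row before left it; what a row does not reach is not made up. A row lasts 1/12 s, in which the tool goes at most 41.7 mm and 7.16 degrees, less where a joint would pass 70% of its speed; a pose out of reach is approached as far as the arm can. A call is refused whole if a number of a shift passes 0.0417 or a number of a turn 0.125, either way. A call with a gripper value outside its range is refused whole. The fingers move at their own pace and stop on an object; "grip_force" is the grip in N (left out, the last holds). Time passes only in rows, so rows that do not move let the fingers close, or fill a call up. It gives the time, the measured TCP pose, the force, the opening and the grip force at its end, in the units of the state.
- env.state(): the state, without advancing time (a new reading comes with each control period).
- vision.snapshot(name): name is "side" or "top"; returns the picture (420x560x3 uint8, red, green, blue); there is no depth.
- vision.get_calibration(name): a dict with "fovy" (degrees; the focal length in pixels is half the picture's height over the tangent of half this angle, whatever the lens; pixels are square), "cx", "cy" (the principal point, pixels), "distortion" ([k1, k2, p1, p2, k3] as OpenCV has them; the pictures are not rectified), "position" and "rotation" of the camera in the world. Camera axes: x right, y down, z forward; pixel columns grow to the right and rows downward; lengths in m; the calibration is good to about 2 mm. A picture is of the moment at which its call begins. get_calibration takes no time and is no camera call.
- env.job_done(): hands the job in; it is judged then, once.
Trained networks look in the newest picture that a camera, given by its name, has taken for a name from the list of things; names that differ only in an ending like _2 or _b are one class to them, and where a whole thing is asked for, a point or a joint stands for the part that bears it (a point fixed in the world has none). Each returns a list of dicts, best first, with "conf" (0 to 1); they miss things now and then, are a little off and sometimes report something else, mostly with a low value. They report only what shows in the picture. A call takes as long as a camera call.
- finder.search_frame(camera, target): "at" ([x, y, z] in m, in the coordinates of the camera as it stood for that picture, good to about 4 mm: the middle of the surface that is visible of it).
- finder.landmark_of(camera, target): "at" ([x, y, z] in m, in the coordinates of the camera as it stood for that picture, good to about 4 mm: a listed point, or the origin of a listed thing).
The state is a dict: "t": time; "joints": joint angles; "joint_vel": joint speeds; "joint_torque": joint torques, N m; "eef_pos": TCP position; "orientation": TCP orientation; "wrist_force": force on the tool from outside, world axes, zero at the start; "moment": the same for the moment, N m; "width": opening from 0.0 (shut) to 1.0 (fully open); "grip_force": force on a finger pad.
Only numpy, scipy, OpenCV 4.12 (cv2) and the standard library are available. Lean on these libraries where they do the work, as an engineer would, in place of code of your own. Each camera call takes 0.05 s, during which the arm holds its last target. There are 200 camera calls.

## Working session

There is one attempt and no reset: what is moved stays moved. The work goes in short steps, Python scripts to look and compute and a tool call to move; the robot and the scene stay as the last step left them, time stands still between calls to the robot, and variables do not carry over. Pictures are saved under pics/ and viewed, at most 10 in all, crops included, and the job is handed in when it is done.

Besides the shell and the picture viewer there is one more tool, called after "Request:" by a JSON object that holds its "method" and its "body", one argument or row to a line. arm_command: Moves the arm, as the interface text tells. Its arguments: {"type":"object","properties":{"plan":{"type":"array","items":{"type":"array","items":{"type":"array","items":{"type":"number"}}}},"grip_force":{"type":"number"}},"required":["plan"]}

```bash
mkdir -p pics; ls; cat > h.py <<'E'
import numpy as np, cv2
from plant import env, vision, finder
def cal(n):
    c=vision.get_calibration(n); f=210/np.tan(np.radians(c["fovy"])/2)
    K=np.array([[f,0,c["cx"]],[0,f,c["cy"]],[0,0,1]]); return K,np.array(c["distortion"],float),np.array(c["position"]),np.array(c["rotation"],float).reshape(3,3)
def snap(n,fn=None):
    im=vision.snapshot(n)
    if fn: cv2.imwrite("pics/"+fn,im[:,:,::-1])
    return im
def world(n,p):
    K,D,P,R=cal(n); return P+R@np.array(p)
def ray_z(n,uv,z):
    K,D,P,R=cal(n); q=cv2.undistortPoints(np.array([[uv]],float),K,D)[0,0]
    d=R@np.array([q[0],q[1],1]); return P+d*(z-P[2])/d[2]
def proj(n,pts):
    K,D,P,R=cal(n); pts=np.atleast_2d(pts).astype(float); X=(pts-P)@R
    return cv2.projectPoints(X,np.zeros(3),np.zeros(3),K,D)[0][:,0]
def lm(n,t,k=2): return [(round(d["conf"],2),world(n,d["at"]).round(4).tolist()) for d in finder.landmark_of(n,t)[:k]]
def sf(n,t,k=2): return [(round(d["conf"],2),world(n,d["at"]).round(4).tolist()) for d in finder.search_frame(n,t)[:k]]
E
python3 - <<'E'
from h import *
for c in("side","top"):
    snap(c,c+"0.png"); K,D,P,R=cal(c); print(c,K[0,0],P,R.round(2).tolist())
    for t in("stand","bend_start","carrier","grip","feeler","keeper"): print(t,lm(c,t))
    for t in("tin_crook","mix_cup"): print(t,lm(c,t,1))
print(env.state())
E
```

```text
picsTraceback (most recent call last):
  File "<stdin>", line 3, in <module>
  File "h.py", line 5, in cal
    K=np.array([[f,0,c["cx"]],[0,f,c["cy"]],[0,0,1]]); return K,np.array(c["distortion"],float),np.array(c["position"]),np.array(c["rotation"],float).reshape(3,3)
                                                                                                                        ~~~~~~~~~~~~~~~~~~~~~~~~~~~~~~~~~~~~~^^^^^
ValueError: cannot reshape array of size 4 into shape (3,3)
```

```bash
sed -i 's/np.array(c\["rotation"\],float).reshape(3,3)/Rotation.from_quat(c["rotation"]).as_matrix()/; 1a from scipy.spatial.transform import Rotation' h.py
python3 - <<'E'
from h import *
for c in("side","top"):
    snap(c,c+"0.png"); K,D,P,R=cal(c); print(c,K[0,0],P,R.round(2).tolist())
    for t in("stand","bend_start","carrier","grip","feeler","keeper"): print(t,lm(c,t))
    for t in("tin_crook","mix_cup"): print(t,lm(c,t,1))
print(env.state())
E
```

```text
side 426.08167594507273 [-0.04751075  0.68975264  0.66344434] [[-0.77, -0.34, 0.54], [-0.64, 0.4, -0.66], [0.01, -0.85, -0.52]]
stand [(0.81, [0.6051, 0.1347, 0.0007])]
bend_start [(0.55, [0.6037, 0.0249, 0.1297])]
carrier [(0.69, [0.4006, -0.3572, 0.002]), (0.66, [0.6072, 0.061, 0.129])]
grip [(0.77, [0.606, 0.0622, 0.1697]), (0.72, [0.3137, 0.3112, 0.0031])]Traceback (most recent call last):
  File "<stdin>", line 4, in <module>
  File "h.py", line 19, in lm
    def lm(n,t,k=2): return [(round(d["conf"],2),world(n,d["at"]).round(4).tolist()) for d in finder.landmark_of(n,t)[:k]]
                                                                                              ~~~~~~~~~~~~~~~~~~^^^^^
ValueError: it knows: bend_start, brush, carrier, clear_tin, grip, hardener, mix_cup, stand, tin_crook, tin_opener, toner_tin
```

View pics/side0.png

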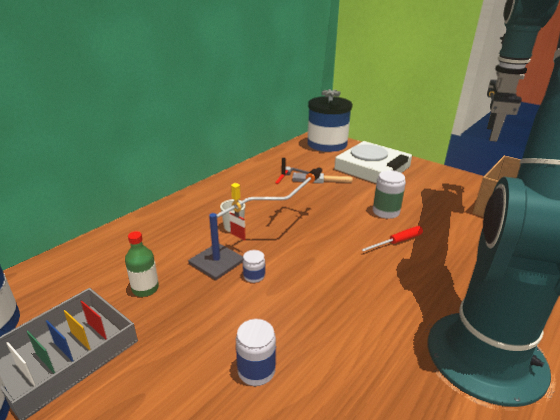

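The side view shows the stand at about (215,260), the yellow grip at (236,192), the stop at (316,174), and the keeper peg at (283,165). The small tin is at (254,266) and the cup sits behind the panel.

```bash

python3 - <<'E'
from h import *
c="top"
im=snap(c,c+"0.png"); K,D,P,R=cal(c); print(c,K[0,0],P,R.round(2).tolist())
for t in("stand","bend_start","carrier","grip","tin_crook","mix_cup","hardener"): print(t,lm(c,t))
for t in("feeler","keeper"): 
    try: print(t,sf(c,t))
    except Exception as e: print(e)
s=snap("side")
for t in("feeler","keeper"): 
    try: print(t,sf("side",t))
    except Exception as e: print(e)
print(env.state())
p=proj("side",[[.605,.06,.13],[.605,-.2,.13]]);print(p)
E
```

```text
top 540.0767433894591 [3.80736383e-01 6.64256803e-04 1.51336898e+00] [[0.01, -1.0, 0.09], [-1.0, -0.01, 0.0], [0.0, -0.09, -1.0]]
stand [(0.74, [0.6036, 0.138, -0.0001]), (0.65, [0.661, -0.398, 0.0013])]
bend_start [(0.8, [0.6066, 0.025, 0.1309])]
carrier [(0.45, [0.6114, 0.0631, 0.126]), (0.28, [0.6046, 0.1374, -0.0006])]
grip [(0.59, [0.6101, 0.0624, 0.1698])]
tin_crook [(0.72, [0.5011, 0.1158, -0.0054]), (0.17, [0.609, 0.0232, 0.129])]
mix_cup [(0.78, [0.6899, -0.0063, -0.0013])]
hardener [(0.85, [0.6536, 0.3074, 0.0015])]
feeler [(0.26, [0.5998, 0.1052, 0.0147])]
keeper [(0.71, [0.4988, 0.1141, 0.0552]), (0.6, [0.6124, -0.1273, 0.1359])]
feeler [(0.56, [0.5517, -0.1767, 0.1332])]
keeper [(0.43, [0.6075, -0.1281, 0.1423]), (0.25, [0.6819, 0.0057, 0.0574])]
{'t': 0.95, 'joints': array([ 1.17002032,  0.46745438, -0.01156684,  1.60273394,  0.00596361,
        1.07142216, -0.05629092]), 'joint_vel': array([ 3.15733054e-05,  1.15569881e-03,  1.86566553e-03,  4.35434018e-04,
       -6.65645842e-04, -3.72166094e-04, -8.56430695e-04]), 'joint_torque': array([ 4.85649025e-06, -5.20398331e+01, -1.26337964e-02, -2.44052821e+01,
       -5.67556126e-02,  1.13063501e-02,  3.46040099e-05]), 'eef_pos': array([ 0.227568  , -0.60884657,  0.19230789]), 'orientation': array([ 9.84051872e-01,  1.77881738e-01, -9.39968195e-06,  1.07362831e-05]), 'wrist_force': array([-0.00954857,  0.37339657,  0.51100097]), 'moment': array([-0.01433221,  0.00893031,  0.00701386]), 'grip_force': 0.0, 'width': 0.9982461964097284}
[[235.93667612 205.0079855 ]
 [300.07992617 169.90718819]]
```

View pics/top0.png

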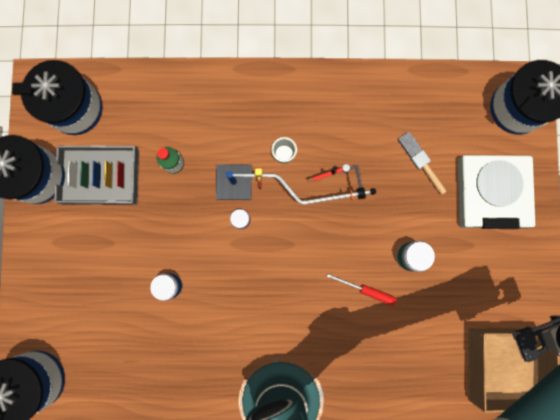

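Top view: column at (230,176), first bend near (276,177), second near (300,202), leg C running to the stop at (365,192). The keeper pivot is near (347,168). I'll zoom in.

```bash

python3 - <<'E'
from h import *
im=cv2.imread("pics/top0.png")[145:225,215:390]
cv2.imwrite("pics/crop1.png",cv2.resize(im,None,fx=4.5,fy=4.5,interpolation=cv2.INTER_CUBIC))
for uv in [(230,176),(276,177),(300,202),(365,192)]: print(uv,ray_z("top",uv,.13))
E
```

```text
(230, 176) [0.60280583 0.13449045 0.13      ]
(276, 177) [0.60093625 0.01529162 0.13      ]
(300, 202) [ 0.53623591 -0.04705777  0.13      ]
(365, 192) [ 0.56342279 -0.21510644  0.13      ]
```

View pics/crop1.png

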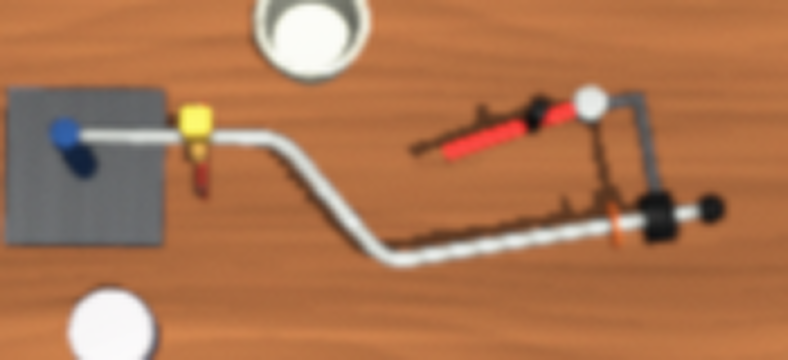

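Zoomed crop: leg A is at y≈137 and leg B runs (280,140) to (375,250). Leg C runs (400,258) to the disc at (614,224). The keeper pivot is at (590,102), its peg at (540,110) and its tip at (445,152). Next I'll fit the wire model to the bright wire pixels.

```bash

cat > rail.py <<'E'
import numpy as np
def path(p,LC=.125,ds=.001):
    # p: x0,y0,yaw,th1,LB,th2 -> s,x,y,yaw samples of the centre line
    x,y,a,t1,LB,t2=p; out=[];s=0
    for L,k in((.11,0),(.03*t1,-1/.03),(LB,0),(.03*t2,1/.03),(LC,0)):
        n=max(2,int(round(L/ds)));h=L/n
        for i in range(n):
            out.append((s,x,y,a)); a2=a+k*h/2; x+=h*np.cos(a2);y+=h*np.sin(a2);a+=k*h;s+=h
    out.append((s,x,y,a)); return np.array(out)
E
python3 - <<'E'
from h import *
from rail import path
from scipy.optimize import least_squares
from scipy.spatial import cKDTree
im=cv2.imread("pics/top0.png"); hsv=cv2.cvtColor(im,cv2.COLOR_BGR2HSV)
p0=[.604,.1345,-np.pi/2,.85,.06,1.0]
# coarse clicks
f=lambda c:(215+(c[0]+.5)/4.5-.5,145+(c[1]+.5)/4.5-.5)
cl=np.array([ray_z("top",f(c),.13)[:2] for c in [(85,134),(150,136),(240,138),(305,168),(335,204),(365,240),(430,257),(520,243),(600,229)]])
col=ray_z("top",f((65,132)),.138)[:2]
def res(p,pts,w=None):
    P=path(p);d=cKDTree(P[:,1:3]).query(pts)[1]
    q=P[d];e=pts-q[:,1:3];r=-e[:,0]*np.sin(q[:,3])+e[:,1]*np.cos(q[:,3])
    if w is not None:r=r*w
    return np.r_[r,(np.array(p[:2])-col)*.3*np.sqrt(len(pts)) ]
s=least_squares(res,p0,args=(cl,),diff_step=1e-4,x_scale=[.01,.01,.1,.1,.01,.1]);print(s.x,np.abs(s.fun).max())
m=(hsv[...,1]<70)&(hsv[...,2]>130);v,u=np.nonzero(m)
pts=np.array([ray_z("top",(a,b),.13)[:2] for a,b in zip(u,v) if 215<a<390 and 145<b<225]);w=None
P=path(s.x);d,i=cKDTree(P[:,1:3]).query(pts);k=(d<.009)&(P[i,0]>.012)&(P[i,0]<P[-1,0]-.012)&(abs(P[i,0]-.075)>.02);pts=pts[k]
s=least_squares(res,s.x,args=(pts,),diff_step=1e-4,loss="soft_l1",f_scale=.003,x_scale=[.01,.01,.1,.1,.01,.1]);print(len(pts),s.x.round(4),np.std(s.fun))
p=s.x;print("deg",np.degrees(p[[2,3,5]]))
np.save("p.npy",p)
P=path(p);disc=ray_z("top",f((614,224)),.13);print("disc",disc)
e=disc[:2]-P[-1,1:3];a=P[-1,3];print("LC disc",.125+e@[np.cos(a),np.sin(a)],"lat",e@[-np.sin(a),np.cos(a)],"end yaw",np.degrees(a))
for n,c,z in(("pivot",(590,102),.145),("peg",(540,108),.19),("tip",(445,153),.14),("grip",(196,122),.191)):
    w=ray_z("top",f(c),z)[:2];e=w-P[-1,1:3];print(n,w,"C:",.125+e@[np.cos(a),np.sin(a)],e@[-np.sin(a),np.cos(a)])
# side check
S=snap("side")[:,:,::-1].copy()
for q in proj("side",np.c_[P[::6,1:3],np.full(len(P[::6]),.13)]): cv2.circle(S,tuple(int(t*8) for t in q),6,(0,0,255),-1,shift=3)
cv2.imwrite("pics/ov.png",cv2.resize(S[120:290,180:370],None,fx=4,fy=3.5,interpolation=cv2.INTER_CUBIC)[:600,:760])
E
```

```text
[ 0.60706825  0.13627107 -1.58878855  0.85714555  0.0631282   1.0459068 ] 0.0003127003773966244
388 [ 0.6064  0.1362 -1.5781  0.8763  0.0613  1.0596] 0.0025917997653584846
deg [-90.41916853  50.2083003   60.71225734]
disc [ 0.55693346 -0.17893004  0.13      ]
LC disc 0.11663083527934007 lat -0.00025741449708407266 end yaw -79.91521148297312
pivot [ 0.62507694 -0.16369152] C: 0.11356003518155762 0.06950157621689419
peg [ 0.61347034 -0.13064402] C: 0.07899075633844899 0.06386108520241211
tip [ 0.59582805 -0.0812122 ] C: 0.027233405309468717 0.055147150735572505
grip [0.60415736 0.05892831] C: -0.1092833829556289 0.087887125829583
```

View pics/ov.png

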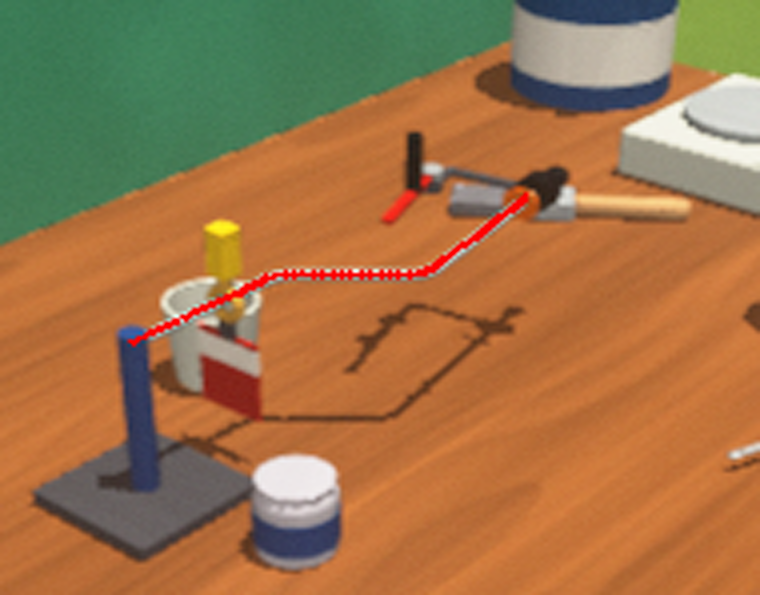

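The fit agrees with the side view to about a pixel. Rail: about 50.2° right, leg B 61 mm, 60.7° left, and the home eye at about 126.5 mm on leg C, which matches the pivot position. Moving to above the grip.

Request:
{"method": "arm_command", "body": {
  "plan": [
    [[0, 0, 0, 0, 0, 0.03, 0.06], [0, 0, 0, 0, 0, 0.03, 0.06], [0, 0, 0.06, 0.0189, 0.0335, 0, 0.06], [0, 0, 0.06, 0.0189, 0.0335, 0, 0.06], [0, 0, 0.06, 0.0189, 0.0335, 0, 0.06]]
  ],
  "grip_force": 12
}}

```text
t: 1.42
eef_pos: [0.2847, -0.5075, 0.2528]
orientation: [0.964, 0.266, 0.0, 0.001]
wrist_force: [1.1, -0.1, -0.1]
width: 0.666
grip_force: 0.0
```

Request:
{"method": "arm_command", "body": {
  "plan": [
    [[0, 0, 0.06, 0.0189, 0.0335, 0, 0.06], [0, 0, 0.06, 0.0189, 0.0335, 0, 0.06], [0, 0, 0.06, 0.0189, 0.0335, 0, 0.06], [0, 0, 0.06, 0.0189, 0.0335, 0, 0.06], [0, 0, 0.06, 0.0189, 0.0335, 0, 0.06]]
  ]
}}

```text
t: 1.83
eef_pos: [0.3794, -0.3392, 0.2526]
orientation: [0.913, 0.408, 0.0, 0.0]
wrist_force: [1.1, 0.3, -0.7]
width: 0.651
grip_force: 0.0
```

Request:
{"method": "arm_command", "body": {
  "plan": [
    [[0, 0, 0.06, 0.0189, 0.0335, 0, 0.06], [0, 0, 0.06, 0.0189, 0.0335, 0, 0.06], [0, 0, 0.06, 0.0189, 0.0335, 0, 0.06], [0, 0, 0.06, 0.0189, 0.0335, 0, 0.06], [0, 0, 0.06, 0.0189, 0.0335, 0, 0.06]]
  ]
}}

```text
t: 2.25
eef_pos: [0.4739, -0.1717, 0.2527]
orientation: [0.842, 0.54, 0.0, 0.0]
wrist_force: [0.8, -0.1, -0.3]
width: 0.656
grip_force: 0.0
```

```bash

python3 - <<'E'
from h import *
from scipy.optimize import least_squares
B=[]
for c in("side","top"):
    hsv=cv2.cvtColor(snap(c),cv2.COLOR_RGB2HSV); m=((hsv[...,0]>22)&(hsv[...,0]<34)&(hsv[...,1]>150)&(hsv[...,2]>120)).astype(np.uint8)
    q=proj(c,[.606,.061,.17])[0]; n,l,st,ce=cv2.connectedComponentsWithStats(m)
    i=1+np.argmin(np.linalg.norm(ce[1:]-q,axis=1)); B.append((ce[i],st[i]));print(c,q,ce[i],st[i])
def block(x,y,yaw,z=.1695):
    o=np.array([[a,b,e] for a in(-.008,.008) for b in(-.008,.008) for e in(-.019,.019)]);o=o@Rotation.from_euler("z",yaw).as_matrix().T
    return o+[x,y,z]
def cen(c,x,y,z):
    h=cv2.convexHull(proj(c,block(x,y,-1.578,z)).astype(np.float32));M=cv2.moments(h);return np.array([M["m10"]/M["m00"],M["m01"]/M["m00"]])
s=least_squares(lambda v:np.r_[[cen(c,*v)-b[0] for c,b in zip(("side","top"),B)]].ravel(),[.606,.061,.17],diff_step=1e-3)
print(s.x,s.fun)
E
```

```text
side [234.63587295 190.71337679] [235.67142857 188.9       ] [231 183   9  16  70]
top [257.7037469  172.38901575] [257.95652174 172.26086957] [255 169   7   7  23]
[0.60472613 0.05950871 0.17472345] [-0.31392142 -0.03985788  0.21495175  0.25260637]
```

Request:
{"method": "arm_command", "body": {
  "plan": [
    [[0, 0, 0.06, 0.0187, 0.033, 0, 0.06], [0, 0, 0.06, 0.0187, 0.033, 0, 0.06], [0, 0, 0.06, 0.0187, 0.033, 0, 0.06], [0, 0, 0.06, 0.0187, 0.033, 0, 0.06], [0, 0, 0.06, 0.0187, 0.033, 0, 0.06]]
  ]
}}

```text
t: 2.77
eef_pos: [0.5674, -0.0078, 0.2525]
orientation: [0.752, 0.659, -0.0, 0.0]
wrist_force: [0.2, -0.6, 0.6]
width: 0.653
grip_force: 0.0
```

Request:
{"method": "arm_command", "body": {
  "plan": [
    [[0, 0, 0.061, 0.0187, 0.033, 0, 0.06], [0, 0, 0.061, 0.0189, 0.0332, 0, 0.06], [0, 0, 0, 0, 0, 0, 0.06], [0, 0, 0, 0, 0, -0.02, 0.06], [0, 0, 0, 0, 0, -0.02, 0.06]]
  ]
}}

```text
t: 3.18
eef_pos: [0.6054, 0.058, 0.2126]
orientation: [0.711, 0.703, 0.001, 0.001]
wrist_force: [-1.4, -0.0, -0.5]
width: 0.654
grip_force: 0.0
```

Request:
{"method": "arm_command", "body": {
  "plan": [
    [[0, 0, 0.004, 0, 0.001, -0.02, 0.06], [0, 0, 0, 0, 0, -0.02, 0.06], [0, 0, 0, 0, 0, -0.02, 0.06], [0, 0, 0, 0, 0, 0, 0.03], [0, 0, 0, 0, 0, 0, 0.022]]
  ]
}}

```text
t: 3.6
eef_pos: [0.6038, 0.0579, 0.1517]
orientation: [0.71, 0.704, -0.001, -0.001]
wrist_force: [0.8, 0.2, 0.4]
width: 0.531
grip_force: 0.0
```

Request:
{"method": "arm_command", "body": {
  "plan": [
    [[0, 0, 0, 0, 0, 0, 0.01], [0, 0, 0, 0, 0, 0, 0.01], [0, 0, 0, 0, 0, 0, 0.01], [0, 0, 0, 0, 0, 0, 0.01], [0, 0, 0, 0, 0, 0, 0.01]]
  ]
}}

```text
t: 4.02
eef_pos: [0.6048, 0.0588, 0.153]
orientation: [0.71, 0.705, 0.0, 0.0]
wrist_force: [0.6, -0.9, 0.4]
width: 0.171
grip_force: 11.9
```

```bash

python3 - <<'E'
from h import *
s=env.state();print({k:np.round(s[k],4) for k in("t","eef_pos","orientation","wrist_force","moment","width","grip_force")})
a=snap("side")[140:240,180:300,::-1];b=snap("top")[140:210,210:310,::-1]
a=cv2.resize(a,(480,400),interpolation=2);b=cv2.resize(b,(300,400),interpolation=2);cv2.imwrite("pics/g.png",np.hstack([a,b]))
E
```

```text
{'t': np.float64(4.0167), 'eef_pos': array([0.6048, 0.0588, 0.153 ]), 'orientation': array([7.096e-01, 7.046e-01, 4.000e-04, 5.000e-04]), 'wrist_force': array([ 0.5917, -0.8886,  0.4469]), 'moment': array([-0.0759, -0.4268, -0.0128]), 'width': np.float64(0.1709), 'grip_force': np.float64(11.9037)}
```

View pics/g.png

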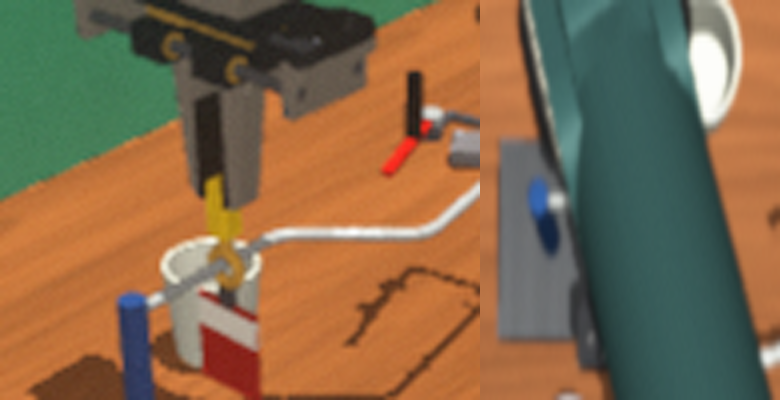

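The carrier is gripped (width about 15.7 mm) and the pads sit over the yellow block. Next I'll compute the path rows.

```bash

cat > rows.py <<'E'
import numpy as np,sys
from rail import path
from h import env
from scipy.spatial.transform import Rotation
p=np.load("p.npy");P=path(p,LC=.14,ds=.0002)
b=p[[3,4,5]];S1=.11;S2=S1+.03*b[0];S3=S2+b[1];S4=S3+.03*b[2]
at=lambda s:np.array([np.interp(s,P[:,0],P[:,k]) for k in(1,2,3)])
def now():
    st=env.state();e=st["eef_pos"];y=Rotation.from_quat(st["orientation"]).as_matrix()[:,1];yaw=np.arctan2(y[1],y[0])-np.pi/2
    if yaw>0: yaw-=np.pi
    i=np.argmin(np.hypot(P[:,1]-e[0],P[:,2]-e[1]));d=e[:2]-P[i,1:3];a=P[i,3]
    w=st["wrist_force"];c,s=np.cos(yaw),np.sin(yaw)
    print("t %.2f s %.4f lat(left+) %.4f yawerr %.3f z %.4f | Falong %.2f Fleft %.2f Fz %.2f Mz %.3f w %.3f"%(st["t"],P[i,0],-d[0]*np.sin(a)+d[1]*np.cos(a),yaw-a,e[2],w[0]*c+w[1]*s,-w[0]*s+w[1]*c,w[2],st["moment"][2],st["width"]))
    return P[i,0],e,yaw
if __name__=="__main__":
    s,e,yaw=now();print("S",np.round([S1,S2,S3,S4],4),"home",round(S4+.1265,4))
    knots=[float(v) for v in sys.argv[1:]]; q=np.r_[e[:2],yaw]
    for k in knots:
        n=at(k);d=n-q;print("%.4f: yaw %.3f dx %.4f dy %.4f"%(k,d[2],d[0],d[1]));q=n
E
python3 rows.py .082 .087 .092 .097 .102 .107 .110 .113 .116 .119 .122 .125 .128 .131 .134 .1363 .141
```

```text
t 4.12 s 0.0774 lat(left+) -0.0009 yawerr 0.000 z 0.1530 | Falong 0.39 Fleft 0.81 Fz 1.70 Mz -0.008 w 0.176
S [0.11   0.1363 0.1976 0.2294] home 0.3559
0.0820: yaw -0.000 dx 0.0008 dy -0.0046
0.0870: yaw 0.000 dx -0.0000 dy -0.0050
0.0920: yaw 0.000 dx -0.0000 dy -0.0050
0.0970: yaw 0.000 dx -0.0000 dy -0.0050
0.1020: yaw 0.000 dx -0.0000 dy -0.0050
0.1070: yaw 0.000 dx -0.0000 dy -0.0050
0.1100: yaw 0.000 dx -0.0000 dy -0.0030
0.1130: yaw -0.100 dx -0.0002 dy -0.0030
0.1160: yaw -0.100 dx -0.0005 dy -0.0030
0.1190: yaw -0.100 dx -0.0008 dy -0.0029
0.1220: yaw -0.100 dx -0.0010 dy -0.0028
0.1250: yaw -0.100 dx -0.0013 dy -0.0027
0.1280: yaw -0.100 dx -0.0016 dy -0.0025
0.1310: yaw -0.100 dx -0.0018 dy -0.0024
0.1340: yaw -0.100 dx -0.0021 dy -0.0022
0.1363: yaw -0.076 dx -0.0017 dy -0.0015
0.1410: yaw 0.000 dx -0.0036 dy -0.0030
```

Request:
{"method": "arm_command", "body": {
  "plan": [
    [[0, 0, 0, 0, 0, 0.001, 0.01], [0, 0, 0, 0, 0, 0.0015, 0.01], [0, 0, 0, 0, -0.002, 0, 0.01], [0, 0, 0, 0, -0.003, 0, 0.01], [0, 0, 0, 0, -0.003, 0, 0.01]]
  ]
}}

```text
t: 4.53
eef_pos: [0.6042, 0.0505, 0.1545]
orientation: [0.71, 0.705, -0.0, -0.0]
wrist_force: [-0.2, -0.6, -1.5]
width: 0.172
grip_force: 12.0
```

```bash
python3 rows.py
```

```text
t 4.53 s 0.0858 lat(left+) -0.0016 yawerr 0.000 z 0.1545 | Falong 0.61 Fleft -0.17 Fz -1.50 Mz -0.034 w 0.172
S [0.11   0.1363 0.1976 0.2294] home 0.3559
```

Request:
{"method": "arm_command", "body": {
  "plan": [
    [[0, 0, 0, 0.001, -0.005, 0, 0.01], [0, 0, 0, 0.0004, -0.005, 0, 0.01], [0, 0, 0, 0, -0.005, 0, 0.01], [0, 0, 0, 0, -0.005, 0, 0.01], [0, 0, 0, 0, -0.0025, 0, 0.01]]
  ]
}}

```text
t: 4.95
eef_pos: [0.6058, 0.027, 0.1547]
orientation: [0.71, 0.704, -0.0, 0.0]
wrist_force: [0.4, 0.6, -1.4]
width: 0.171
grip_force: 12.0
```

```bash
python3 rows.py .113 .116 .119 .122 .125
```

```text
t 4.95 s 0.1092 lat(left+) 0.0002 yawerr -0.001 z 0.1547 | Falong -0.64 Fleft 0.38 Fz -1.36 Mz -0.007 w 0.171
S [0.11   0.1363 0.1976 0.2294] home 0.3559
0.1130: yaw -0.099 dx -0.0004 dy -0.0038
0.1160: yaw -0.100 dx -0.0005 dy -0.0030
0.1190: yaw -0.100 dx -0.0008 dy -0.0029
0.1220: yaw -0.100 dx -0.0010 dy -0.0028
0.1250: yaw -0.100 dx -0.0013 dy -0.0027
```

Request:
{"method": "arm_command", "body": {
  "plan": [
    [[0, 0, -0.09, -0.0003, -0.0038, 0, 0.01], [0, 0, -0.1, -0.0005, -0.003, 0, 0.01], [0, 0, -0.1, -0.0008, -0.0029, 0, 0.01], [0, 0, -0.1, -0.001, -0.0028, 0, 0.01], [0, 0, -0.1, -0.0013, -0.0027, 0, 0.01]]
  ]
}}

```text
t: 5.37
eef_pos: [0.6019, 0.0128, 0.1548]
orientation: [0.861, 0.509, 0.0, -0.0]
wrist_force: [1.2, -0.3, -1.8]
width: 0.176
grip_force: 12.0
```

```bash
python3 rows.py .128 .131 .134 .137 .141
```

```text
t 5.37 s 0.1242 lat(left+) -0.0004 yawerr -0.020 z 0.1548 | Falong -0.33 Fleft 1.16 Fz -1.83 Mz -0.011 w 0.176
S [0.11   0.1363 0.1976 0.2294] home 0.3559
0.1280: yaw -0.105 dx -0.0016 dy -0.0035
0.1310: yaw -0.100 dx -0.0018 dy -0.0024
0.1340: yaw -0.100 dx -0.0021 dy -0.0022
0.1370: yaw -0.076 dx -0.0023 dy -0.0020
0.1410: yaw 0.000 dx -0.0031 dy -0.0025
```

Request:
{"method": "arm_command", "body": {
  "plan": [
    [[0, 0, -0.1, -0.0016, -0.0033, 0, 0.01], [0, 0, -0.1, -0.0018, -0.0024, 0, 0.01], [0, 0, -0.1, -0.0021, -0.0022, 0, 0.01], [0, 0, -0.08, -0.0023, -0.002, 0, 0.01], [0, 0, 0, -0.0031, -0.0025, 0, 0.01]]
  ]
}}

```text
t: 5.78
eef_pos: [0.591, 0.0007, 0.1549]
orientation: [0.941, 0.339, 0.0, 0.0]
wrist_force: [-0.3, -0.2, -1.7]
width: 0.176
grip_force: 12.0
```

```bash
python3 rows.py .146 .151 .156 .161 .166
```

```text
t 5.78 s 0.1407 lat(left+) -0.0003 yawerr 0.005 z 0.1549 | Falong 0.36 Fleft -0.03 Fz -1.72 Mz 0.022 w 0.176
S [0.11   0.1363 0.1976 0.2294] home 0.3559
0.1460: yaw -0.005 dx -0.0038 dy -0.0036
0.1510: yaw 0.000 dx -0.0039 dy -0.0032
0.1560: yaw 0.000 dx -0.0039 dy -0.0032
0.1610: yaw 0.000 dx -0.0039 dy -0.0032
0.1660: yaw 0.000 dx -0.0039 dy -0.0032
```

Request:
{"method": "arm_command", "body": {
  "plan": [
    [[0, 0, 0, -0.0038, -0.0034, 0, 0.01], [0, 0, 0, -0.0039, -0.0032, 0, 0.01], [0, 0, 0, -0.0039, -0.0032, 0, 0.01], [0, 0, 0, -0.0039, -0.0032, 0, 0.01], [0, 0, 0, -0.0039, -0.0032, 0, 0.01]]
  ]
}}

```text
t: 6.2
eef_pos: [0.5712, -0.0159, 0.1548]
orientation: [0.94, 0.34, -0.0, 0.0]
wrist_force: [0.0, -0.2, -0.7]
width: 0.172
grip_force: 12.0
```

```bash
python3 rows.py .171 .176 .181 .186 .191
```

```text
t 6.20 s 0.1665 lat(left+) -0.0001 yawerr 0.007 z 0.1548 | Falong 0.13 Fleft 0.18 Fz -0.67 Mz 0.008 w 0.172
S [0.11   0.1363 0.1976 0.2294] home 0.3559
0.1710: yaw -0.007 dx -0.0033 dy -0.0028
0.1760: yaw 0.000 dx -0.0039 dy -0.0032
0.1810: yaw 0.000 dx -0.0039 dy -0.0032
0.1860: yaw 0.000 dx -0.0039 dy -0.0032
0.1910: yaw 0.000 dx -0.0039 dy -0.0032
```

Request:
{"method": "arm_command", "body": {
  "plan": [
    [[0, 0, 0, -0.0035, -0.0029, 0, 0.01], [0, 0, 0, -0.0039, -0.0032, 0, 0.01], [0, 0, 0, -0.0039, -0.0032, 0, 0.01], [0, 0, 0, -0.0039, -0.0032, 0, 0.01], [0, 0, 0, -0.0039, -0.0032, 0, 0.01]]
  ]
}}

```text
t: 6.62
eef_pos: [0.5521, -0.0315, 0.1548]
orientation: [0.94, 0.34, 0.0, 0.0]
wrist_force: [-0.3, -1.1, -1.5]
width: 0.172
grip_force: 12.0
```

```bash
python3 rows.py .195 .198 .201 .204 .207 .21
```

```text
t 6.62 s 0.1912 lat(left+) -0.0001 yawerr 0.007 z 0.1548 | Falong 0.99 Fleft 0.64 Fz -1.49 Mz 0.006 w 0.172
S [0.11   0.1363 0.1976 0.2294] home 0.3559
0.1950: yaw -0.007 dx -0.0029 dy -0.0025
0.1980: yaw 0.014 dx -0.0023 dy -0.0019
0.2010: yaw 0.100 dx -0.0022 dy -0.0020
0.2040: yaw 0.100 dx -0.0020 dy -0.0023
0.2070: yaw 0.100 dx -0.0017 dy -0.0024
0.2100: yaw 0.100 dx -0.0015 dy -0.0026
```

Request:
{"method": "arm_command", "body": {
  "plan": [
    [[0, 0, 0, -0.0029, -0.0025, 0, 0.01], [0, 0, 0.007, -0.0023, -0.0019, 0, 0.01], [0, 0, 0.1, -0.0022, -0.002, 0, 0.01], [0, 0, 0.1, -0.002, -0.0023, 0, 0.01], [0, 0, 0.1, -0.0017, -0.0024, 0, 0.01]]
  ]
}}

```text
t: 7.03
eef_pos: [0.5413, -0.0423, 0.1549]
orientation: [0.876, 0.482, 0.0, 0.0]
wrist_force: [-0.5, 0.3, -1.3]
width: 0.171
grip_force: 12.0
```

```bash
python3 rows.py .21 .213 .216 .219 .222 .225
```

```text
t 7.03 s 0.2066 lat(left+) -0.0000 yawerr 0.019 z 0.1549 | Falong 0.02 Fleft -0.53 Fz -1.31 Mz -0.000 w 0.171
S [0.11   0.1363 0.1976 0.2294] home 0.3559
0.2100: yaw 0.095 dx -0.0017 dy -0.0029
0.2130: yaw 0.100 dx -0.0012 dy -0.0027
0.2160: yaw 0.100 dx -0.0009 dy -0.0028
0.2190: yaw 0.100 dx -0.0007 dy -0.0029
0.2220: yaw 0.100 dx -0.0004 dy -0.0030
0.2250: yaw 0.100 dx -0.0001 dy -0.0030
```

Request:
{"method": "arm_command", "body": {
  "plan": [
    [[0, 0, 0.09, -0.0017, -0.0028, 0, 0.01], [0, 0, 0.1, -0.0012, -0.0027, 0, 0.01], [0, 0, 0.1, -0.0009, -0.0028, 0, 0.01], [0, 0, 0.1, -0.0007, -0.0029, 0, 0.01], [0, 0, 0.1, -0.0004, -0.003, 0, 0.01]]
  ]
}}

```text
t: 7.45
eef_pos: [0.5364, -0.0566, 0.1548]
orientation: [0.733, 0.68, 0.0, 0.0]
wrist_force: [-0.2, -0.5, -1.1]
width: 0.171
grip_force: 12.0
```

```bash
python3 rows.py .225 .228 .231 .236 .241
```

```text
t 7.45 s 0.2218 lat(left+) 0.0000 yawerr 0.003 z 0.1548 | Falong 0.54 Fleft -0.13 Fz -1.15 Mz 0.037 w 0.171
S [0.11   0.1363 0.1976 0.2294] home 0.3559
0.2250: yaw 0.105 dx -0.0001 dy -0.0031
0.2280: yaw 0.100 dx 0.0002 dy -0.0030
0.2310: yaw 0.046 dx 0.0005 dy -0.0030
0.2360: yaw 0.000 dx 0.0009 dy -0.0049
0.2410: yaw 0.000 dx 0.0009 dy -0.0049
```

Request:
{"method": "arm_command", "body": {
  "plan": [
    [[0, 0, 0.1, -0.0001, -0.0031, 0, 0.01], [0, 0, 0.1, 0.0002, -0.003, 0, 0.01], [0, 0, 0.05, 0.0005, -0.003, 0, 0.01], [0, 0, 0, 0.0009, -0.0049, 0, 0.01], [0, 0, 0, 0.0009, -0.0049, 0, 0.01]]
  ]
}}

```text
t: 7.87
eef_pos: [0.5389, -0.0758, 0.1548]
orientation: [0.645, 0.764, 0.0, 0.0]
wrist_force: [0.2, -0.3, -1.3]
width: 0.168
grip_force: 12.0
```

```bash
python3 rows.py .246 .251 .256 .261 .266
```

```text
t 7.87 s 0.2414 lat(left+) 0.0001 yawerr -0.007 z 0.1548 | Falong 0.33 Fleft 0.19 Fz -1.34 Mz 0.050 w 0.168
S [0.11   0.1363 0.1976 0.2294] home 0.3559
0.2460: yaw 0.007 dx 0.0007 dy -0.0047
0.2510: yaw 0.000 dx 0.0009 dy -0.0049
0.2560: yaw 0.000 dx 0.0009 dy -0.0049
0.2610: yaw 0.000 dx 0.0009 dy -0.0049
0.2660: yaw 0.000 dx 0.0009 dy -0.0049
```

Request:
{"method": "arm_command", "body": {
  "plan": [
    [[0, 0, 0.007, 0.0008, -0.0049, 0, 0.01], [0, 0, 0, 0.0009, -0.0049, 0, 0.01], [0, 0, 0, 0.0009, -0.0049, 0, 0.01], [0, 0, 0, 0.0009, -0.0049, 0, 0.01], [0, 0, 0, 0.0009, -0.0049, 0, 0.01]]
  ]
}}

```text
t: 8.28
eef_pos: [0.5434, -0.1004, 0.1548]
orientation: [0.642, 0.767, -0.0, 0.0]
wrist_force: [-0.2, -0.3, -0.9]
width: 0.173
grip_force: 12.0
```

Request:
{"method": "arm_command", "body": {
  "plan": [
    [[0, 0, 0, 0.0009, -0.0049, 0, 0.01], [0, 0, 0, 0.0009, -0.0049, 0, 0.01], [0, 0, 0, 0.0009, -0.0049, 0, 0.01], [0, 0, 0, 0.0009, -0.0049, 0, 0.01], [0, 0, 0, 0.0009, -0.0049, 0, 0.01]]
  ]
}}

```text
t: 8.7
eef_pos: [0.5479, -0.1249, 0.1548]
orientation: [0.642, 0.767, -0.0, -0.0]
wrist_force: [0.3, 0.6, -2.1]
width: 0.174
grip_force: 12.0
```

```bash
python3 rows.py .296 .301 .306 .311 .316
```

```text
t 8.70 s 0.2912 lat(left+) 0.0003 yawerr 0.001 z 0.1548 | Falong -0.56 Fleft 0.39 Fz -2.07 Mz 0.027 w 0.174
S [0.11   0.1363 0.1976 0.2294] home 0.3559
0.2960: yaw -0.001 dx 0.0006 dy -0.0048
0.3010: yaw 0.000 dx 0.0009 dy -0.0049
0.3060: yaw 0.000 dx 0.0009 dy -0.0049
0.3110: yaw 0.000 dx 0.0009 dy -0.0049
0.3160: yaw 0.000 dx 0.0009 dy -0.0049
```

Request:
{"method": "arm_command", "body": {
  "plan": [
    [[0, 0, 0, 0.0007, -0.0049, 0, 0.01], [0, 0, 0, 0.0009, -0.0049, 0, 0.01], [0, 0, 0, 0.0009, -0.0049, 0, 0.01], [0, 0, 0, 0.0009, -0.0049, 0, 0.01], [0, 0, 0, 0.0009, -0.0049, 0, 0.01]]
  ]
}}

```text
t: 9.12
eef_pos: [0.5522, -0.1494, 0.1548]
orientation: [0.642, 0.767, 0.0, 0.0]
wrist_force: [-0.2, -0.2, -0.9]
width: 0.171
grip_force: 12.0
```

Request:
{"method": "arm_command", "body": {
  "plan": [
    [[0, 0, 0, 0.0009, -0.0049, 0, 0.01], [0, 0, 0, 0.0009, -0.0049, 0, 0.01], [0, 0, 0, 0.0009, -0.0049, 0, 0.01], [0, 0, 0, 0.0009, -0.0049, 0, 0.01], [0, 0, 0, 0.0009, -0.0049, 0, 0.01]]
  ]
}}

```text
t: 9.53
eef_pos: [0.5567, -0.1739, 0.1548]
orientation: [0.642, 0.767, -0.0, 0.0]
wrist_force: [-0.8, 0.0, -0.1]
width: 0.173
grip_force: 12.0
```

Request:
{"method": "arm_command", "body": {
  "plan": [
    [[0, 0, 0, 0.0004, -0.002, 0, 0.01], [0, 0, 0, 0.0004, -0.002, 0, 0.01], [0, 0, 0, 0.0004, -0.002, 0, 0.01], [0, 0, 0, 0.0002, -0.001, 0, 0.01], [0, 0, 0, 0.0002, -0.001, 0, 0.01]]
  ]
}}

```text
t: 9.95
eef_pos: [0.5582, -0.1813, 0.1548]
orientation: [0.642, 0.767, 0.0, -0.0]
wrist_force: [-0.4, 0.2, -0.9]
width: 0.172
grip_force: 12.0
```

```bash
python3 rows.py; python3 - <<'E'
from h import *
a=snap("side")[120:220,240:360,::-1];cv2.imwrite("pics/home1.png",cv2.resize(a,None,fx=6,fy=6,interpolation=2))
E
```

```text
t 9.95 s 0.3486 lat(left+) 0.0006 yawerr 0.001 z 0.1548 | Falong -0.26 Fleft -0.35 Fz -0.88 Mz -0.065 w 0.172
S [0.11   0.1363 0.1976 0.2294] home 0.3559
```

View pics/home1.png

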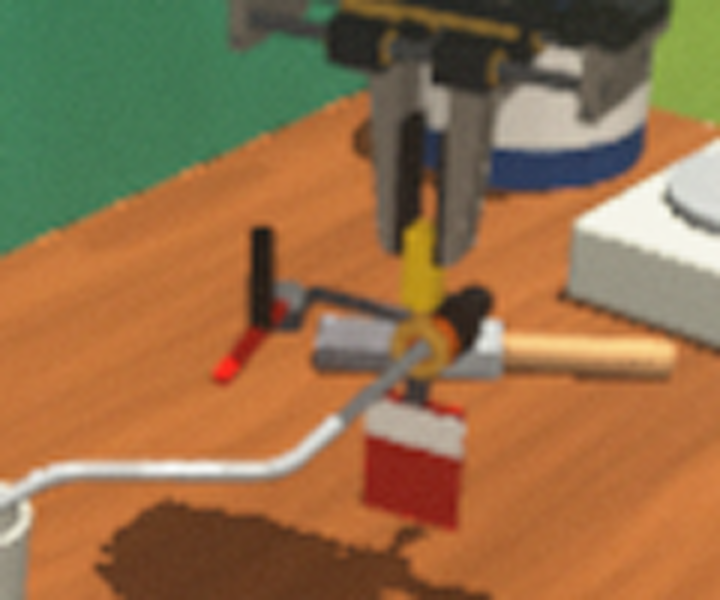

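The eye is threaded and close to the orange disc, with small gripper forces. Now 1 mm steps, watching the force.

Request:
{"method": "arm_command", "body": {
  "plan": [
    [[0, 0, 0, 0.0001, -0.001, 0, 0.01], [0, 0, 0, 0.0001, -0.001, 0, 0.01], [0, 0, 0, 0.0001, -0.001, 0, 0.01], [0, 0, 0, 0.0001, -0.001, 0, 0.01], [0, 0, 0, 0, 0, 0, 0.01]]
  ]
}}

```text
t: 10.42
eef_pos: [0.5586, -0.1856, 0.1548]
orientation: [0.642, 0.767, -0.0, 0.0]
wrist_force: [0.7, 0.4, -1.6]
width: 0.174
grip_force: 12.0
```

```bash
python3 rows.py
```

```text
t 10.42 s 0.3530 lat(left+) 0.0002 yawerr 0.001 z 0.1548 | Falong -0.24 Fleft 0.74 Fz -1.56 Mz 0.027 w 0.174
S [0.11   0.1363 0.1976 0.2294] home 0.3559
```

Request:
{"method": "arm_command", "body": {
  "plan": [
    [[0, 0, 0, 0.0002, -0.001, 0, 0.01], [0, 0, 0, 0.0001, -0.0005, 0, 0.01], [0, 0, 0, 0.0001, -0.0005, 0, 0.01], [0, 0, 0, 0, 0, 0, 0.01], [0, 0, 0, 0, 0, 0, 0.01]]
  ]
}}

```text
t: 10.83
eef_pos: [0.559, -0.1873, 0.1548]
orientation: [0.642, 0.767, 0.0, -0.0]
wrist_force: [0.1, 0.2, -1.0]
width: 0.174
grip_force: 12.0
```

```bash
python3 rows.py
```

```text
t 10.83 s 0.3546 lat(left+) 0.0003 yawerr 0.001 z 0.1548 | Falong -0.14 Fleft 0.16 Fz -1.04 Mz -0.009 w 0.174
S [0.11   0.1363 0.1976 0.2294] home 0.3559
```

Request:
{"method": "arm_command", "body": {
  "plan": [
    [[0, 0, 0, 0.0001, -0.0005, 0, 0.01], [0, 0, 0, 0.0001, -0.0005, 0, 0.01], [0, 0, 0, 0.0001, -0.0005, 0, 0.01], [0, 0, 0, 0, 0, 0, 0.01], [0, 0, 0, 0, 0, 0, 0.01]]
  ]
}}

```text
t: 11.25
eef_pos: [0.5593, -0.1887, 0.1548]
orientation: [0.642, 0.767, 0.0, -0.0]
wrist_force: [0.3, 0.9, -1.4]
width: 0.171
grip_force: 12.0
```

```bash
python3 rows.py
```

```text
t 11.25 s 0.3560 lat(left+) 0.0003 yawerr 0.001 z 0.1548 | Falong -0.82 Fleft 0.45 Fz -1.36 Mz -0.025 w 0.171
S [0.11   0.1363 0.1976 0.2294] home 0.3559
```

Request:
{"method": "arm_command", "body": {
  "plan": [
    [[0, 0, 0, 0.0001, -0.0005, 0, 0.01], [0, 0, 0, 0.0001, -0.0005, 0, 0.01], [0, 0, 0, 0, 0, 0, 0.01], [0, 0, 0, 0, 0, 0, 0.01], [0, 0, 0, 0, 0, 0, 0.01]]
  ]
}}

```text
t: 11.67
eef_pos: [0.5594, -0.1893, 0.1547]
orientation: [0.642, 0.767, 0.0, -0.0]
wrist_force: [-0.5, 2.7, -1.4]
width: 0.173
grip_force: 12.0
```

```bash
python3 rows.py
```

```text
t 11.67 s 0.3566 lat(left+) 0.0004 yawerr 0.001 z 0.1547 | Falong -2.73 Fleft 0.03 Fz -1.44 Mz -0.026 w 0.173
S [0.11   0.1363 0.1976 0.2294] home 0.3559
```

Contact with the stop at −2.7 N, at the predicted place. Now I'll lower the eye onto the wire and release.

Request:
{"method": "arm_command", "body": {
  "plan": [
    [[0, 0, 0, 0, 0, -0.0008, 0.01], [0, 0, 0, 0, 0, -0.0008, 0.01], [0, 0, 0, 0, 0, -0.0006, 0.01], [0, 0, 0, 0, 0, 0, 0.01], [0, 0, 0, 0, 0, 0, 0.01]]
  ]
}}

```text
t: 12.08
eef_pos: [0.5597, -0.1897, 0.1528]
orientation: [0.642, 0.767, 0.0, 0.0]
wrist_force: [-0.6, 2.0, 1.8]
width: 0.169
grip_force: 12.0
```

```bash
python3 rows.py
```

```text
t 12.08 s 0.3572 lat(left+) 0.0006 yawerr 0.001 z 0.1528 | Falong -2.11 Fleft -0.25 Fz 1.80 Mz 0.020 w 0.169
S [0.11   0.1363 0.1976 0.2294] home 0.3559
```

Request:
{"method": "arm_command", "body": {
  "plan": [
    [[0, 0, 0, 0, 0, 0.0003, 0.017], [0, 0, 0, 0, 0, 0, 0.02], [0, 0, 0, 0, 0, 0, 0.026], [0, 0, 0, 0, 0, 0, 0.034], [0, 0, 0, 0, 0, 0, 0.034]]
  ]
}}

```text
t: 12.5
eef_pos: [0.5595, -0.1904, 0.1529]
orientation: [0.642, 0.767, -0.0, 0.0]
wrist_force: [0.4, 0.4, 0.0]
width: 0.365
grip_force: 0.0
```

Request:
{"method": "arm_command", "body": {
  "plan": [
    [[0, 0, 0, 0, 0, 0.005, 0.034], [0, 0, 0, 0, 0, 0.015, 0.034], [0, 0, 0, 0, 0, 0.025, 0.034], [0, 0, 0, 0, 0, 0.03, 0.034], [0, 0, 0, 0, 0, 0.03, 0.034]]
  ]
}}

```text
t: 12.92
eef_pos: [0.5591, -0.1897, 0.2591]
orientation: [0.642, 0.767, -0.0, -0.0]
wrist_force: [0.1, -0.2, -0.4]
width: 0.37
grip_force: 0.0
```

```bash
python3 rows.py; python3 - <<'E'
from h import *
im=snap("side");a=im[120:220,240:360,::-1];cv2.imwrite("pics/home2.png",cv2.resize(a,None,fx=6,fy=6,interpolation=2))
print(lm("side","carrier"),lm("side","grip"),sf("side","feeler",1),sf("side","keeper",1))
E
```

```text
t 12.92 s 0.3570 lat(left+) -0.0000 yawerr 0.001 z 0.2591 | Falong 0.17 Fleft 0.05 Fz -0.43 Mz 0.010 w 0.370
S [0.11   0.1363 0.1976 0.2294] home 0.3559
[(0.89, [0.5567, -0.1895, 0.1302])] [(0.94, [0.5568, -0.1855, 0.1687])] [] [(0.51, [0.609, -0.1279, 0.1427])]
```

View pics/home2.png

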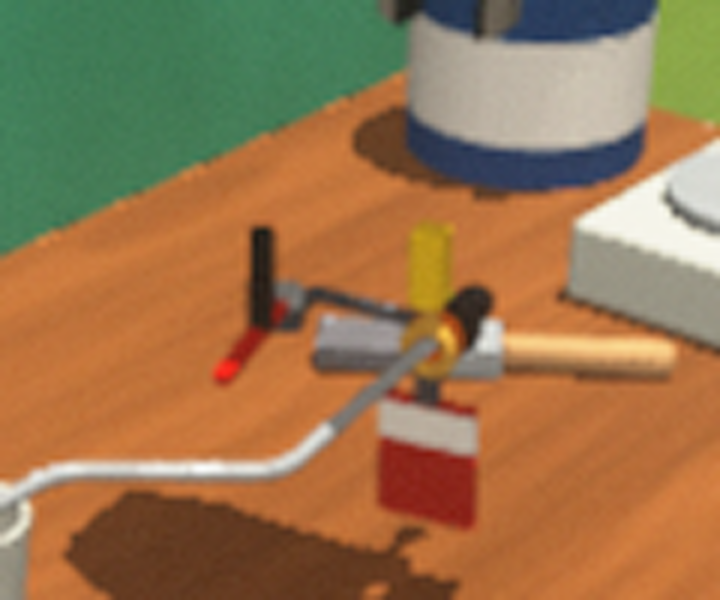

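The carrier stands upright at home: eye at (435,345) in the crop, against the orange disc and black stop. The keeper peg is at (262,275), still open. I'll grip the peg lightly and swing it along its arc.

Request:
{"method": "arm_command", "body": {
  "plan": [
    [[0, 0, 0.05, 0.0183, 0.0196, 0, 0.05], [0, 0, 0.05, 0.0183, 0.0196, 0, 0.05], [0, 0, 0.055, 0.0183, 0.0196, 0, 0.05], [0, 0, 0, 0, 0, 0, 0.05], [0, 0, 0, 0, 0, -0.02, 0.05]]
  ],
  "grip_force": 6
}}

```text
t: 13.58
eef_pos: [0.6166, -0.129, 0.2394]
orientation: [0.579, 0.815, 0.001, 0.002]
wrist_force: [1.2, 0.2, -0.2]
width: 0.543
grip_force: 0.0
```

Request:
{"method": "arm_command", "body": {
  "plan": [
    [[0, 0, 0, 0, 0, -0.025, 0.05], [0, 0, 0, 0, 0, -0.02, 0.05], [0, 0, 0, 0, 0, -0.02, 0.05], [0, 0, 0, 0, 0, -0.014, 0.05], [0, 0, 0, 0, 0, 0, 0.05]]
  ]
}}

```text
t: 14.0
eef_pos: [0.6114, -0.1313, 0.1545]
orientation: [0.581, 0.814, -0.002, -0.003]
wrist_force: [-0.0, 0.4, -0.5]
width: 0.547
grip_force: 0.0
```

```bash
python3 - <<'E'
from h import *
im=snap("side");a=im[120:220,240:360,::-1];cv2.imwrite("pics/keep1.png",cv2.resize(a,None,fx=6,fy=6,interpolation=2))
E
```

```text
(no output)
```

View pics/keep1.png

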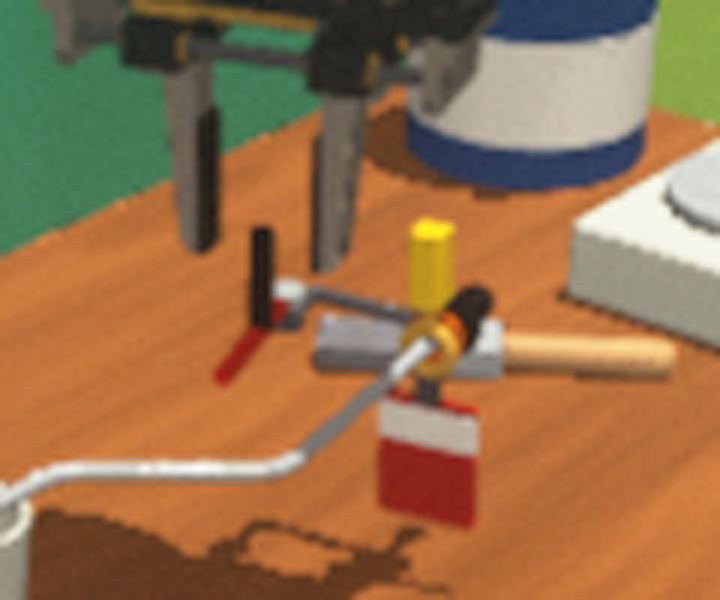

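The fingers straddle the peg (tips at (200,250) and (330,268), peg top at (262,230)). Closing lightly.

Request:
{"method": "arm_command", "body": {
  "plan": [
    [[0, 0, 0, 0, 0, -0.004, 0.04], [0, 0, 0, 0, 0, 0, 0.02], [0, 0, 0, 0, 0, 0, 0.006], [0, 0, 0, 0, 0, 0, 0.006], [0, 0, 0, 0, 0, 0, 0.006]]
  ]
}}

```text
t: 14.47
eef_pos: [0.6148, -0.1312, 0.1557]
orientation: [0.581, 0.814, 0.0, 0.001]
wrist_force: [0.2, 0.6, -0.5]
width: 0.205
grip_force: 0.0
```

Request:
{"method": "arm_command", "body": {
  "plan": [
    [[0, 0, 0, 0, 0, 0, 0.006], [0, 0, 0, 0, 0, 0, 0.006], [0, 0, 0, 0, 0, 0, 0.006], [0, 0, 0, 0, 0, 0, 0.006], [0, 0, 0, 0, 0, 0, 0.006]]
  ]
}}

```text
t: 14.88
eef_pos: [0.6143, -0.1312, 0.1552]
orientation: [0.581, 0.814, -0.0, 0.0]
wrist_force: [-2.1, -0.3, 3.6]
width: 0.127
grip_force: 6.0
```

```bash
cat > arc.py <<'E'
import numpy as np
from rows import at,env,Rotation
h=at(.3566);c=np.array([np.cos(h[2]),np.sin(h[2])]);l=np.array([-c[1],c[0]]);pv=h[:2]-.013*c+.07*l
st=env.state();e=st["eef_pos"];y=Rotation.from_quat(st["orientation"]).as_matrix()[:,1];ty=np.arctan2(y[1],y[0])
r=e[:2]-pv;th=np.arctan2(-r@c,-r@l);g=(ty-(h[2]+0-th)+np.pi/2)%np.pi-np.pi/2  # tool y vs tangent
w=st["wrist_force"][:2];tg=c*np.cos(th)-l*np.sin(th);rad=r/np.linalg.norm(r)
print("pivot",pv.round(4),"r %.4f th %.3f toolerr %.3f Ft %.2f Fr %.2f z %.4f w %.3f t %.2f"%(np.linalg.norm(r),th,g,w@tg,w@rad,e[2],st["width"],st["t"]))
if __name__=="__main__":
    q=e[:2];R=np.linalg.norm(r)
    ths=np.arange(th-.1,-.05,-.1) 
    for k in ths:
        n=pv+R*(-np.sin(k)*c-np.cos(k)*l);print("th %.2f dx %.4f dy %.4f"%(k,*(n-q)));q=n
E
python3 arc.py
```

```text
pivot [ 0.6257 -0.1643] r 0.0350 th 1.415 toolerr 0.000 Ft 2.13 Fr 0.41 z 0.1552 w 0.127 t 14.88
th 1.32 dx -0.0032 dy -0.0013
th 1.22 dx -0.0031 dy -0.0016
th 1.12 dx -0.0029 dy -0.0019
th 1.02 dx -0.0027 dy -0.0022
th 0.92 dx -0.0025 dy -0.0025
th 0.82 dx -0.0022 dy -0.0027
th 0.72 dx -0.0019 dy -0.0029
th 0.62 dx -0.0016 dy -0.0031
th 0.52 dx -0.0013 dy -0.0032
th 0.42 dx -0.0010 dy -0.0033
th 0.32 dx -0.0007 dy -0.0034
th 0.22 dx -0.0003 dy -0.0035
th 0.12 dx 0.0000 dy -0.0035
th 0.02 dx 0.0004 dy -0.0035
```

Request:
{"method": "arm_command", "body": {
  "plan": [
    [[0, 0, 0.1, -0.0032, -0.0013, 0, 0.006], [0, 0, 0.1, -0.0031, -0.0016, 0, 0.006], [0, 0, 0.1, -0.0029, -0.0019, 0, 0.006], [0, 0, 0.1, -0.0027, -0.0022, 0, 0.006], [0, 0, 0.1, -0.0025, -0.0025, 0, 0.006]]
  ]
}}

```text
t: 15.3
eef_pos: [0.6008, -0.1393, 0.1552]
orientation: [0.358, 0.934, 0.001, 0.001]
wrist_force: [-0.4, 2.2, 2.1]
width: 0.125
grip_force: 6.0
```

```bash
python3 arc.py
```

```text
pivot [ 0.6257 -0.1643] r 0.0353 th 0.963 toolerr 0.054 Ft -1.28 Fr 1.82 z 0.1552 w 0.125 t 15.30
th 0.86 dx -0.0024 dy -0.0026
th 0.76 dx -0.0021 dy -0.0028
th 0.66 dx -0.0018 dy -0.0030
th 0.56 dx -0.0015 dy -0.0032
th 0.46 dx -0.0012 dy -0.0033
th 0.36 dx -0.0008 dy -0.0034
th 0.26 dx -0.0005 dy -0.0035
th 0.16 dx -0.0001 dy -0.0035
th 0.06 dx 0.0002 dy -0.0035
th -0.04 dx 0.0006 dy -0.0035
```

Request:
{"method": "arm_command", "body": {
  "plan": [
    [[0, 0, 0.1, -0.0022, -0.0027, 0, 0.006], [0, 0, 0.1, -0.0019, -0.0029, 0, 0.006], [0, 0, 0.1, -0.0016, -0.0031, 0, 0.006], [0, 0, 0.1, -0.0013, -0.0032, 0, 0.006], [0, 0, 0.1, -0.001, -0.0033, 0, 0.006]]
  ]
}}

```text
t: 15.72
eef_pos: [0.5918, -0.154, 0.155]
orientation: [0.116, 0.993, 0.001, -0.0]
wrist_force: [-3.3, 2.9, 2.8]
width: 0.13
grip_force: 6.0
```

```bash
python3 arc.py
```

```text
pivot [ 0.6257 -0.1643] r 0.0354 th 0.469 toolerr 0.060 Ft -1.81 Fr 4.04 z 0.1550 w 0.130 t 15.72
th 0.37 dx -0.0009 dy -0.0034
th 0.27 dx -0.0005 dy -0.0035
th 0.17 dx -0.0002 dy -0.0035
th 0.07 dx 0.0002 dy -0.0035
th -0.03 dx 0.0006 dy -0.0035
```

Request:
{"method": "arm_command", "body": {
  "plan": [
    [[0, 0, 0.1, -0.001, -0.0034, 0, 0.006], [0, 0, 0.1, -0.0006, -0.0035, 0, 0.006], [0, 0, 0.1, -0.0003, -0.0035, 0, 0.006], [0, 0, 0.06, 0.0001, -0.0025, 0, 0.006], [0, 0, 0, 0, 0, 0, 0.006]]
  ]
}}

```text
t: 16.13
eef_pos: [0.5904, -0.1678, 0.1548]
orientation: [-0.061, 0.998, 0.001, 0.0]
wrist_force: [-1.7, 1.5, 2.7]
width: 0.124
grip_force: 6.0
```

```bash
python3 arc.py
```

```text
pivot [ 0.6257 -0.1643] r 0.0355 th 0.075 toolerr 0.022 Ft -1.65 Fr 1.56 z 0.1548 w 0.124 t 16.13
th -0.02 dx 0.0005 dy -0.0035
```

Request:
{"method": "arm_command", "body": {
  "plan": [
    [[0, 0, 0.025, 0.0001, -0.0007, 0, 0.006], [0, 0, 0.025, 0.0001, -0.0007, 0, 0.006], [0, 0, 0.02, 0.0001, -0.0006, 0, 0.006], [0, 0, 0, 0, 0, 0, 0.006], [0, 0, 0, 0, 0, 0, 0.006]]
  ]
}}

```text
t: 16.55
eef_pos: [0.5906, -0.1699, 0.1549]
orientation: [-0.095, 0.995, 0.0, 0.0]
wrist_force: [-1.4, 3.1, 2.2]
width: 0.129
grip_force: 6.0
```

```bash
python3 arc.py
```

```text
pivot [ 0.6257 -0.1643] r 0.0355 th 0.015 toolerr 0.030 Ft -3.33 Fr 0.88 z 0.1549 w 0.129 t 16.55
```

Request:
{"method": "arm_command", "body": {
  "plan": [
    [[0, 0, 0, 0.0001, -0.0005, 0, 0.006], [0, 0, 0, 0.0001, -0.0005, 0, 0.006], [0, 0, 0, 0, 0, 0, 0.006], [0, 0, 0, 0, 0, 0, 0.006], [0, 0, 0, 0, 0, 0, 0.006]]
  ]
}}

```text
t: 16.97
eef_pos: [0.5906, -0.17, 0.1549]
orientation: [-0.096, 0.995, 0.001, -0.0]
wrist_force: [-1.2, 5.9, 1.7]
width: 0.128
grip_force: 6.0
```

```bash
python3 arc.py
```

```text
pivot [ 0.6257 -0.1643] r 0.0355 th 0.012 toolerr 0.028 Ft -5.98 Fr 0.27 z 0.1549 w 0.128 t 16.97
```

Keeper is at its hard end: no further motion, 6 N. Releasing and backing off.

Request:
{"method": "arm_command", "body": {
  "plan": [
    [[0, 0, 0, 0, 0, 0, 0.016], [0, 0, 0, 0, 0, 0, 0.022], [0, 0, 0, 0, 0, 0, 0.028], [0, 0, 0, 0, 0, 0, 0.028], [0, 0, 0, 0, 0, 0, 0.028]]
  ]
}}

```text
t: 17.38
eef_pos: [0.5907, -0.1726, 0.1548]
orientation: [-0.095, 0.995, -0.0, -0.0]
wrist_force: [-0.7, 1.1, 0.3]
width: 0.304
grip_force: 0.0
```

Request:
{"method": "arm_command", "body": {
  "plan": [
    [[0, 0, 0, 0, 0, 0.005, 0.028], [0, 0, 0, 0, 0, 0.02, 0.028], [0, 0, 0, 0, 0, 0.03, 0.028], [0, 0, 0, 0, 0, 0.03, 0.028], [0, 0, 0, 0, 0, 0.03, 0.028]]
  ]
}}

```text
t: 17.8
eef_pos: [0.5905, -0.1717, 0.2715]
orientation: [-0.095, 0.995, 0.0, -0.0]
wrist_force: [0.7, -0.2, 1.4]
width: 0.306
grip_force: 0.0
```

Request:
{"method": "arm_command", "body": {
  "plan": [
    [[0, 0, 0, -0.035, 0, 0.01, 0.028], [0, 0, 0, -0.035, 0, 0.01, 0.028], [0, 0, 0, -0.03, 0, 0, 0.028], [0, 0, 0, -0.02, 0, 0, 0.028], [0, 0, 0, 0, 0, 0, 0.028]]
  ]
}}

```text
t: 18.22
eef_pos: [0.4676, -0.1723, 0.2904]
orientation: [-0.094, 0.996, -0.002, -0.001]
wrist_force: [1.0, -0.1, -0.5]
width: 0.305
grip_force: 0.0
```

```bash
python3 - <<'E'
from h import *
im=snap("side");a=im[130:210,270:350,::-1];a=cv2.resize(a,(480,480),interpolation=2)
b=snap("top")[150:210,315:365+15,::-1];b=cv2.resize(b,(300,277),interpolation=2);b=cv2.copyMakeBorder(b,0,203,0,0,0)
cv2.imwrite("pics/end.png",np.hstack([a,b]));print(lm("side","carrier",1),env.state()["eef_pos"],env.state()["t"])
E
```

```text
[(0.95, [0.5549, -0.1883, 0.1252])] [ 0.47141502 -0.17219275  0.2905162 ] 18.3667
```

View pics/end.png

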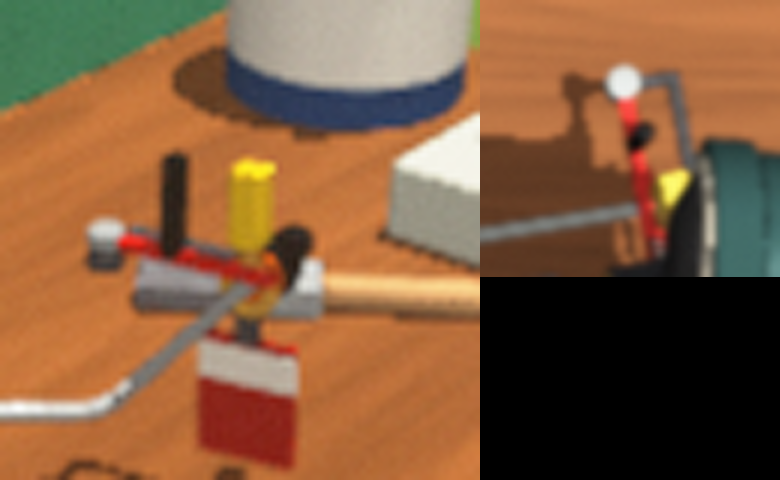

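The red keeper lies square across the wire behind the eye, running from its pivot at (105,235) to past the wire at (275,275). The carrier is still against the stop, and the gripper is clear.

```bash
python3 -c "
from plant import env
print(env.job_done())"
```

```text
the job is handed in; nothing more can be done
None
```

I slid the carrier home with the disc pushed to the stop at about 3 N, let go of it, swung the keeper shut to its hard end behind the eye, and handed the job in at about 18 s; the bystanders were not touched as far as I could tell.

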